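# Shut the battery box and lock its quarter-turn fastener

### The job

The battery box beside the balance was left with its access panel ajar. Using only your fingertips, push the panel down until it is fully shut, then set a fingertip in the slot of the big round fastener and turn it a quarter turn clockwise until the panel is locked. Do not lift the panel further open, do not grasp anything, and leave the things that stand on and around the box where they are.

Things in the scene. Friction and masses are not known exactly. Their poses are not given: they have to be found in the camera images.
- battery_box: Low grey metal box fixed to the table, 210 (x) x 190 (y) x 90 mm high. Origin at the centre of its underside, z up; its front is at -x. The panel's hinge line runs along y at x = +60 mm, z = 80 mm. Behind it is a fixed deck (x = 61 to 105 mm, top at z = 90 mm) that carries the small weight.
- panel (a joint): Opening angle (rad) of the bare metal access panel, hinged at its rear edge: 0 = shut, starts at 0.3 to 0.7. 10 mm thick, 190 mm wide, front edge 163 mm from the hinge line; shut, it is level, its top at z = 90 mm of the box. A stiff hinge holds it at any angle; 2 to 5 N straight down on its front half shuts it, and it stays shut when let go.
- fastener (a joint): Turning angle (rad), growing clockwise seen from above: 0 = unlocked, slot parallel to the hinge; 1.571 = locked at a hard stop, slot pointing to the front. Starts at 0 to 0.3. Friction holds it; turning takes about 3 N sideways, 25 mm off the axis. A cam tongue below catches under a lip of the box; with the panel not shut the tongue hits the lip.
- slot_floor (a point): Slot floor centre, on the fastener's axis; 80 mm above the table when shut. The fastener is a steel disc 92 mm across, 95 mm in front of the hinge line, mid-width, top 16 mm above this point (6 mm proud of the panel). The straight slot across its middle is 40 mm wide, 16 deep, 84 long, ends closed. y lies along the slot, z up along the axis. Push a slot wall near an end round the axis to turn it.
- vial: Bystander: upright glass vial with a white cap, 21 mm across, 52 mm high, loose on the table at the right side of the box. Origin under its centre.
- weight: Bystander: small brass weight with a knob, 18 mm across, 24 mm high, loose on the box's rear deck. Origin under its centre.
- eraser: Bystander: eraser in a sleeve, 21 x 42 x 13 mm, loose on the table at the left side of the box. Origin under its centre.

How it is judged:
By the outcome, as a careful person would: the job done as asked, in the order asked, and still so for the second after the job is handed in, with the robot touching nothing.
It also fails if it takes over 50 s, if anything falls off the work surface, if the arm or the gripper's body presses on something with over 40 N, if the wrist force passes 120 N, or if a joint passes its speed limit or range.

### The arm

A 6-joint arm with a two-finger parallel gripper is mounted at the origin on a cart in front of the work surface, level with it; the furniture and walls round the work are solid. World frame = base frame: x ahead of the robot, y to its left, z up, the work surface at z = 0. Lengths are in mm, angles in rad, forces in N, time in s.
With the tool pointing down it reaches from about 350 to 875 mm from the base axis. Payload 4.2 kg.
Tool frame: the origin (TCP) lies at the very end of the fingers, on their centre line; the grasp point (between the pads) lies behind it (grip_point_offset is the z of the grasp point in the tool frame, in mm); z points along the fingers, y is the direction in which the jaws open and shut (so a half turn about z gives the same grasp; the last joint's range is limited). The gripper opens to 85 mm and grips with 20 to 120 N. Pads are 22 mm wide; open, the fingers measure 114 mm over their backs; the gripper's body (76 mm by 85 mm) begins 54 mm behind the grasp point. The pads swing forward as they close: fully open they stand 13 mm farther back than shut.
Start: joints at [1.508, 0.385, 0.008, 0, -1.194, -0.259], TCP at [197.639, 592.906, 231.312] pointing down, gripper open.
Joint ranges: [-3.14, 3.14], [-1.21, 2.06], [-1.07, 1.41], [-3.16, 2.05], [-2.99, -0.16], [-3.1, 3.1]. Speed limits (rad/s): [2.79, 2.79, 3.14, 3.14, 3.14, 3.14].

### API

Orientations are given as a unit quaternion [w, x, y, z].
In Python, from cell import get_state, snapshot, camera_params, job_done, grip_point_offset gives the robot as it stands.
- The arm moves only by the tool play_rows, never from a script. Its argument "targets" is a list that holds one entry, the list of rows, each a list of 7 numbers: the opening, from 0 (shut) to 1 (fully open), then the shift along the tool's x, y, z in m, then the turn, a rotation vector about the tool's x, y, z in degrees. A call has exactly 10 rows; each row is the pose to reach, as a shift and turn from the pose measured when the call began, along the tool's axes at that moment; what a row does not reach only later rows make up. A row lasts 1/10 s, in which the tool goes at most 50 mm and 8.59 degrees, less where a joint would pass 70% of its speed; a pose out of reach is approached as far as the arm can. A call with a gripper value outside its range is refused whole. The fingers move at their own pace and stop on an object; "force" is the grip in N (left out, the last holds). Time passes only in rows, so rows that repeat a pose let the fingers close, or fill a call up. It gives the time, the measured TCP pose, the force and the opening at its end, in the units of the state.
- get_state(): the state, without advancing time (a new reading comes with each control period).
- snapshot(name): name is "side" or "top" or "wrist"; returns (picture, depth): 400x640x3 uint8, red, green, blue; 400x640 float32, mm along the optical axis (not along the pixel's ray), 0 where there is no reading.
- camera_params(name): a dict with "fx", "fy", "cx", "cy" (pixels), "extrinsics" (4x4, takes a point from camera to world coordinates). Camera axes: x right, y down, z forward; pixel columns grow to the right and rows downward; lengths in mm; the calibration is good to about 2 mm. A picture is of the moment at which its call begins: read the wrist's pose just before it. camera_params takes no time and is no camera call; for the wrist camera it gives the pose at the moment of the call.
- job_done(): hands the job in, once; it reports no verdict.
The state is a dict: "t": time; "joint_pos": joint angles; "joint_vel": joint speeds; "tau": joint torques, N m; "eef_pos": TCP position; "tool_rot": TCP orientation; "ft_force": force on the tool from outside, world axes, zero at the start; "wrist_torque": the same for the moment, N m; "gripper_width": opening from 0.0 (shut) to 1.0 (fully open).
Only numpy, scipy, OpenCV 4.12 (cv2) and the standard library are available. Lean on these libraries where they do the work, as an engineer would, in place of code of your own. Each camera call takes 0.05 s, during which the arm holds its last target. There are 200 camera calls.

## Working session

There is one attempt and no reset: what is moved stays moved. The work goes in short steps, Python scripts to look and compute and a tool call to move; the robot and the scene stay as the last step left them, time stands still between calls to the robot, and variables do not carry over. Pictures are saved under pics/ and viewed, about 8 in all and at most 12, crops included, and the job is handed in when it is done.

Besides the shell and the picture viewer there is one more tool, called after ">>>" as name(argument=value, ...), one argument or row to a line, values as JSON. play_rows: Moves the arm, as the interface text tells. Its arguments: {"type":"object","properties":{"targets":{"type":"array"},"force":{"type":"number"}},"required":["targets"]}

```bash
mkdir -p pics; ls; python3 - <<'E'
from cell import *
import cv2,numpy as np
s=get_state();print(s, grip_point_offset if not callable(grip_point_offset) else grip_point_offset())
ims=[]
for n in("side","top"):
    p,d=snapshot(n);np.savez(f"pics/{n}0.npz",p=p,d=d,**{k:np.array(v) for k,v in camera_params(n).items()})
    cv2.imwrite(f"pics/{n}0.png",p[...,::-1])
    print(n,{k:np.round(v,3).tolist() for k,v in camera_params(n).items()})
E
```

```text
pics
{'t': 0.0, 'joint_pos': array([ 1.50760007e+00,  3.85533028e-01,  6.61418388e-03, -4.97846692e-04,
       -1.19401920e+00, -2.58593987e-01]), 'joint_vel': array([-0.00042447, -0.00098929,  0.00044003,  0.0017545 ,  0.00031027,
       -0.00016602]), 'tau': array([-8.42483178e-05, -3.92286372e+01,  1.88398951e+01,  4.18624967e+00,
       -4.71959080e-03, -3.64943617e-06]), 'eef_pos': array([197.46616851, 592.35670877, 230.23141651]), 'tool_rot': array([ 1.08831882e-03,  9.87068970e-01, -1.60292383e-01, -1.25805961e-04]), 'ft_force': array([0.49989333, 0.57795444, 0.15723409]), 'wrist_torque': array([0.05144885, 0.00072477, 0.01468601]), 'gripper_width': 1.001081913779243} -18.700000000000003
side {'fx': 518.397, 'fy': 518.397, 'cx': 314.213, 'cy': 202.974, 'extrinsics': [[-0.936, -0.212, 0.28, 259.049], [-0.351, 0.561, -0.75, 563.14], [0.002, -0.8, -0.6, 734.154], [0.0, 0.0, 0.0, 1.0]]}
top {'fx': 516.841, 'fy': 516.841, 'cx': 329.704, 'cy': 198.759, 'extrinsics': [[-0.026, -0.991, 0.135, 472.702], [-0.999, 0.03, 0.032, -281.4], [-0.036, -0.134, -0.99, 921.304], [0.0, 0.0, 0.0, 1.0]]}
```

View pics/side0.png

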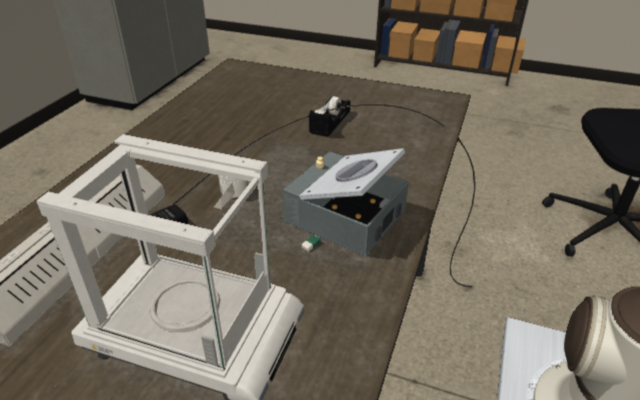

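View pics/top0.png

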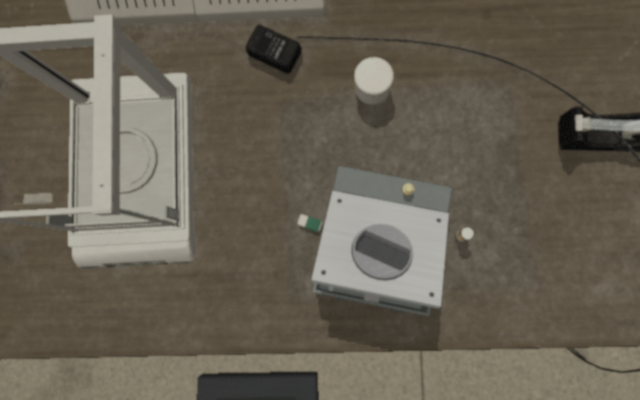

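The side view shows the box with its panel ajar (disc near px 357,170), the weight on the deck and the eraser at its side. The top view shows the panel spanning about (315–450, 190–305), the disc at (382,251), the weight at (408,189), the vial at (466,235) and the eraser at (310,223).

```bash
cat > h.py <<'E'
import numpy as np
def cloud(f):
    z=np.load(f);d=z['d'];v,u=np.mgrid[:400,:640]
    P=np.stack([(u-z['cx'])/z['fx']*d,(v-z['cy'])/z['fy']*d,d],-1)
    E=z['extrinsics'];return P@E[:3,:3].T+E[:3,3],z['p'],d
def ray(z,u,v,h):
    E=z['extrinsics'];r=E[:3,:3]@np.array([(u-z['cx'])/z['fx'],(v-z['cy'])/z['fy'],1]);o=E[:3,3]
    return o+r*(h-o[2])/r[2]
E
python3 - <<'E'
from h import *
import cv2
P,p,d=cloud('pics/top0.npz');z=np.load('pics/top0.npz')
print('table z',P[320,500],P[100,250])
m=np.zeros((400,640),bool);m[160:315,310:455]=1
print('box deck',[np.round(ray(z,u,v,90),1).tolist() for u,v in((338,168),(451,186))])
# panel plane from fit of patch
pm=np.zeros((400,640),np.uint8);cv2.fillConvexPoly(pm,np.array([[340,205],[435,218],[428,290],[328,275]]),1)
cv2.circle(pm,(382,251),36,0,-1)
Q=P[(pm>0)&(d>0)];
for _ in range(3):
    A=np.c_[Q[:,:2],np.ones(len(Q))];c=np.linalg.lstsq(A,Q[:,2],rcond=None)[0];r=Q[:,2]-A@c;Q=Q[abs(r)<3]
print('plane',c,r.std(),len(Q),'angle',np.arctan(np.hypot(c[0],c[1])),'front dir yaw',np.degrees(np.arctan2(-c[1],-c[0])))
res=P[...,2]-P[...,0]*c[0]-P[...,1]*c[1]-c[2]
on=(abs(res)<3)&m&(d>0)
Q=P[on].astype(np.float32);r=cv2.minAreaRect(Q[:,:2]);print('panel rect',r,cv2.boxPoints(r).round(1).tolist(),Q[:,2].min(),Q[:,2].max())
dk=m&(abs(P[...,2]-90)<4)&(d>0)&(abs(res)>4);r=cv2.minAreaRect(P[dk][:,:2].astype(np.float32));print('deck',r,cv2.boxPoints(r).round(1).tolist(),np.median(P[dk][:,2]))
di=m&(res>4)&(res<9)&(np.hypot(*(np.mgrid[:400,:640]-np.array([251,382])[:,None,None]))<45)
print('disc',di.sum(),P[di].mean(0),cv2.minEnclosingCircle(P[di][:,:2].astype(np.float32)))
fl=m&(res<-7)&(res>-14)&(np.hypot(*(np.mgrid[:400,:640]-np.array([251,382])[:,None,None]))<30)
r=cv2.minAreaRect(P[fl][:,:2].astype(np.float32));print('slot',fl.sum(),P[fl].mean(0),r,cv2.boxPoints(r).round(1).tolist())
for n,(u,v) in dict(weight=(408,189),vial=(467,234),eraser=(310,223)).items(): print(n,P[v-2:v+3,u-2:u+3].reshape(-1,3).mean(0).round(1))
E
```

```text
table z [ 378.10559546 -540.4546357    -1.05219994] [ 7.87652124e+02 -1.08434793e+02  2.36521625e-01]
box deck [[636.2, -269.6, 90.0], [600.7, -451.2, 90.0]]
plane [-4.63593280e-01  1.06624062e-01  3.95780543e+02] 1.2357964273082047 3165 angle 0.4440166868848984 front dir yaw -12.952483722457268Traceback (most recent call last):
  File "<stdin>", line 16, in <module>
cv2.error: OpenCV(4.12.0) /io/opencv/modules/imgproc/src/convhull.cpp:143: error: (-215:Assertion failed) total >= 0 && (depth == CV_32F || depth == CV_32S) in function 'convexHull'
```

```bash
python3 - <<'E'
from h import *
import cv2
P,p,d=cloud('pics/top0.npz');P=np.ascontiguousarray(P,np.float32)
c=np.array([-4.63593280e-01,1.06624062e-01,3.95780543e+02])
m=np.zeros((400,640),bool);m[160:315,310:455]=1;m&=d>0
res=P[...,2]-P[...,0]*c[0]-P[...,1]*c[1]-c[2]
R=lambda M,n:(lambda r:print(n,M.sum(),P[M].mean(0).round(1),np.round(r[0],1),np.round(r[1],1),r[2],cv2.boxPoints(r).round(1).tolist()))(cv2.minAreaRect(np.ascontiguousarray(P[M][:,:2])))
k=np.ones((3,3),np.uint8)
op=lambda M:cv2.morphologyEx(M.astype(np.uint8),cv2.MORPH_OPEN,k)>0
rad=np.hypot(*(np.mgrid[:400,:640]-np.array([251,382])[:,None,None]))
dk=op(m&(abs(P[...,2]-90)<4)&(res<-4))
dk[230:]=0
R(op((abs(res)<3)&m),'panel');R(dk,'deck')
R(op(m&(res>4)&(res<10)&(rad<45)),'disc');R(op(m&(res<-7)&(res>-16)&(rad<30)),'slot')
for n,(u,v) in dict(weight=(408,189),vial=(467,234),eraser=(310,223)).items(): print(n,P[v-2:v+3,u-2:u+3].reshape(-1,3).mean(0).round(1))
print(P[290,380],P[230:270:5,382,2], res[230:270:5,382])
E
```

```text
panel 8823 [ 508.5 -336.3  124.2] [ 511.  -335.9] [190.5 152.8] 77.04756164550781 [[415.20001220703125, -411.6000061035156], [564.2000122070312, -445.8999938964844], [606.7999877929688, -260.29998779296875], [457.8999938964844, -226.0]]
deck 0 [nan nan nan] [0. 0.] [0. 0.] 0.0 [[0.0, 0.0], [0.0, 0.0], [0.0, 0.0], [0.0, 0.0]]
disc 1109 [ 498.9 -333.4  135.5] [ 498.  -336.2] [82.7 84. ] 62.677181243896484 [[441.70001220703125, -353.6000061035156], [516.4000244140625, -392.20001220703125], [554.2999877929688, -318.70001220703125], [479.6000061035156, -280.20001220703125]]
slot 991 [ 497.6 -333.6  119. ] [ 497.9 -333.7] [82.7 30.9] 64.00696563720703 [[465.8999938964844, -364.1000061035156], [493.6000061035156, -377.6000061035156], [529.9000244140625, -303.20001220703125], [502.20001220703125, -289.70001220703125]]
weight [ 594.5 -379.1  112.9]
vial [ 524.9 -481.1   50.8]
eraser [ 551.  -218.8   48.5]
[ 440.73758 -326.51212  157.09291] [118.8679  122.64448 119.35632 114.93712 115.47252 120.97268 124.68632
 145.07002] [  4.84412161   4.86442986  -1.91325601  -9.81153586 -12.89781512
 -11.09566737 -10.99724341   5.65822262]<stdin>:7: RuntimeWarning: Mean of empty slice.
  ret = um.true_divide(
```

```bash
python3 - <<'E'
from h import *
for n in('top','side'):
    P,p,d=cloud(f'pics/{n}0.npz')
    for lo,hi in((20,100),(100,200),(200,600)):
        M=(d>0)&(P[...,2]>lo)&(P[...,2]<hi)&(P[...,1]>-200)&(P[...,1]<700)&(P[...,0]>150)&(P[...,0]<800);Q=P[M]
        if len(Q)>50:print(n,lo,len(Q),np.percentile(Q,[.5,99.5],axis=0).round().tolist())
E
```

```text
top 20 17354 [[489.0, -18.0, 39.0], [797.0, 186.0, 97.0]]
top 100 2334 [[546.0, -8.0, 100.0], [785.0, 177.0, 199.0]]
top 200 10302 [[545.0, -7.0, 202.0], [787.0, 171.0, 337.0]]
side 20 19053 [[488.0, -8.0, 35.0], [794.0, 196.0, 98.0]]
side 100 3292 [[545.0, -3.0, 100.0], [785.0, 183.0, 199.0]]
side 200 12939 [[540.0, -4.0, 203.0], [785.0, 185.0, 337.0]]
```

>>> play_rows(
  targets=[
    [[0, 0.031, 0.036, 0, 0, 0, 0], [0, 0.062, 0.073, 0, 0, 0, 0], [0, 0.094, 0.109, 0, 0, 0, 0], [0, 0.125, 0.145, 0, 0, 0, 0], [0, 0.156, 0.181, 0, 0, 0, 0], [0, 0.188, 0.218, 0, 0, 0, 0], [0, 0.219, 0.254, 0, 0, 0, 0], [0, 0.25, 0.29, 0, 0, 0, 0], [0, 0.282, 0.327, 0, 0, 0, 0], [0, 0.313, 0.363, 0, 0, 0, 0]],
  ],
  force=20,
)

```text
t: 1.1
eef_pos: [379.5, 147.0, 231.1]
tool_rot: [0.001, 0.987, -0.16, -0.0]
ft_force: [1.4, 0.9, -0.1]
gripper_width: -0.0
```

>>> play_rows(
  targets=[
    [[0, 0.016, 0.038, 0, 0, 0, 0], [0, 0.032, 0.076, 0, 0, 0, 0], [0, 0.048, 0.114, 0, 0, 0, 0], [0, 0.065, 0.152, 0, 0, 0, 0], [0, 0.081, 0.19, 0, 0, 0, 0], [0, 0.097, 0.228, 0, 0, 0, -1], [0, 0.124, 0.262, 0, 0, 0, -2], [0, 0.151, 0.296, 0, 0, 0, -3], [0, 0.179, 0.33, 0, 0, 0, -4], [0, 0.206, 0.364, 0, 0, 0, -5.4]],
  ],
)

```text
t: 2.1
eef_pos: [460.1, -265.3, 231.3]
tool_rot: [0.001, 0.994, -0.113, -0.0]
ft_force: [0.5, 0.5, 0.4]
gripper_width: -0.006
```

```bash
python3 - <<'E'
from cell import *
import cv2,numpy as np
s=get_state();print(s['eef_pos'].round(1),s['tool_rot'].round(3),s['joint_pos'].round(2),s['ft_force'].round(1))
n='wrist';p,d=snapshot(n);np.savez(f"pics/{n}1.npz",p=p,d=d,**{k:np.array(v) for k,v in camera_params(n).items()})
cv2.imwrite("pics/wrist1.png",p[...,::-1])
E
```

```text
[ 460.1 -265.3  231.3] [ 0.001  0.994 -0.113 -0.   ] [-0.22  0.23 -0.22  0.   -1.12  1.56] [0.5 0.5 0.4]
```

View pics/wrist1.png

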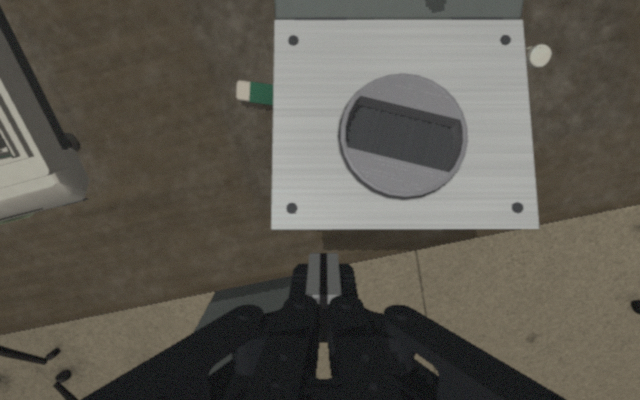

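The wrist view shows the panel square to the tool: panel (272–538, 20–229), disc centre (403,135), vial (540,55), eraser (254,93), fingertips (323,258). I now press down on the panel's front left.

>>> play_rows(
  targets=[
    [[0, 0, 0, 0.03, 0, 0, 0], [0, 0, 0, 0.06, 0, 0, 0], [0, 0, 0, 0.07, 0, 0, 0], [0, 0, 0, 0.077, 0, 0, 0], [0, 0, 0, 0.084, 0, 0, 0], [0, 0, 0, 0.091, 0, 0, 0], [0, 0, 0, 0.098, 0, 0, 0], [0, 0, 0, 0.106, 0, 0, 0], [0, 0, 0, 0.114, 0, 0, 0], [0, 0, 0, 0.122, 0, 0, 0]],
  ],
)

```text
t: 3.15
eef_pos: [462.2, -270.3, 108.1]
tool_rot: [0.002, 0.993, -0.114, -0.0]
ft_force: [-0.6, -0.2, 1.7]
gripper_width: -0.003
```

>>> play_rows(
  targets=[
    [[0, 0, 0, 0.004, 0, 0, 0], [0, 0, 0, 0.008, 0, 0, 0], [0, 0, 0, 0.011, 0, 0, 0], [0, 0, 0, 0.014, 0, 0, 0], [0, 0, 0, 0.016, 0, 0, 0], [0, 0, 0, 0.018, 0, 0, 0], [0, 0, 0, 0.019, 0, 0, 0], [0, 0, 0, 0.02, 0, 0, 0], [0, 0, 0, 0.02, 0, 0, 0], [0, 0, 0, 0.02, 0, 0, 0]],
  ],
)

```text
t: 4.15
eef_pos: [462.3, -270.4, 90.0]
tool_rot: [0.002, 0.994, -0.114, 0.0]
ft_force: [-4.3, 2.6, 11.6]
gripper_width: -0.002
```

Force rises to 11.6 N with the tip at z = 90, so the panel is on its seat. I lift off and look.

>>> play_rows(
  targets=[
    [[0, 0, 0, -0.02, 0, 0, 0], [0, 0, 0, -0.05, 0, 0, 0], [0, 0, 0, -0.08, 0, 0, 0], [0, 0, 0, -0.11, 0, 0, 0], [0, 0, 0, -0.13, 0, 0, 0], [0, 0, 0, -0.14, 0, 0, 0], [0, 0, 0, -0.14, 0, 0, 0], [0, 0, 0, -0.14, 0, 0, 0], [0, 0, 0, -0.14, 0, 0, 0], [0, 0, 0, -0.14, 0, 0, 0]],
  ],
)

```text
t: 5.15
eef_pos: [461.8, -269.6, 228.7]
tool_rot: [0.002, 0.994, -0.114, -0.001]
ft_force: [0.0, -0.2, -0.5]
gripper_width: -0.0
```

```bash
cat > look.py <<'E'
import sys
from cell import *
import cv2
from h import *
def look(f):
    s=get_state();print(s['eef_pos'].round(1),s['tool_rot'].round(3),s['joint_pos'].round(2),s['ft_force'].round(1))
    n='wrist';c=camera_params(n);p,d=snapshot(n);np.savez(f"pics/{f}.npz",p=p,d=d,**{k:np.array(v) for k,v in c.items()})
    cv2.imwrite(f"pics/{f}.png",p[...,::-1])
    P,p,d=cloud(f"pics/{f}.npz");P=P.astype(np.float32)
    near=(d>0)&(np.hypot(P[...,0]-486,P[...,1]+330)<75)
    op=lambda M:cv2.morphologyEx(M.astype(np.uint8),cv2.MORPH_OPEN,np.ones((5,5),np.uint8))>0
    for n,lo,hi in(('panel',87,93),('disc',94,100),('slot',72,85)):
        M=op(near&(P[...,2]>lo)&(P[...,2]<hi))
        if M.sum()<30: print(n,M.sum());continue
        Q=np.ascontiguousarray(P[M]);r=cv2.minAreaRect(Q[:,:2]);print(n,len(Q),np.median(Q,0).round(1),'z',np.percentile(Q[:,2],[5,95]).round(1),np.round(r[0],1),np.round(r[1],1),round(r[2],1))
    M=(d>0)&(abs(P[...,2]-90)<5)&(abs(P[...,0]-520)<150)&(abs(P[...,1]+338)<150);Q=P[M]
    A=np.c_[Q[:,:2],np.ones(len(Q))];print('panel plane',np.linalg.lstsq(A,Q[:,2],rcond=None)[0].round(4))
    r=cv2.minAreaRect(np.ascontiguousarray(P[op(M)][:,:2]));print('top rect',np.round(r[0],1),np.round(r[1],1),round(r[2],1))
look(sys.argv[1])
E
python3 look.py wrist2
```

```text
[ 461.8 -269.6  228.7] [ 0.002  0.994 -0.114 -0.001] [-0.22  0.23 -0.22  0.   -1.12  1.56] [ 0.  -0.2 -0.5]Traceback (most recent call last):
  File "look.py", line 19, in <module>
    look(sys.argv[1])
    ~~~~^^^^^^^^^^^^^
  File "look.py", line 15, in look
    Q=np.ascontiguousarray(P[M]);r=cv2.minAreaRect(Q[:,:2]);print(n,len(Q),np.median(Q,0).round(1),'z',np.percentile(Q[:,2],[5,95]).round(1),np.round(r[0],1),np.round(r[1],1),round(r[2],1))
                                   ~~~~~~~~~~~~~~~^^^^^^^^^
cv2.error: OpenCV(4.12.0) /io/opencv/modules/imgproc/src/convhull.cpp:143: error: (-215:Assertion failed) total >= 0 && (depth == CV_32F || depth == CV_32S) in function 'convexHull'
```

View pics/wrist2.png

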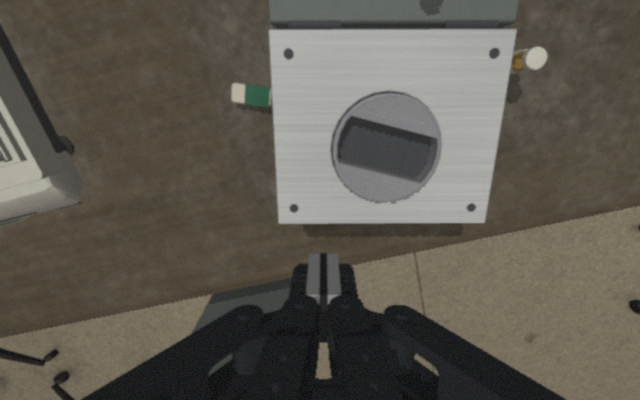

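Disc at (387,147), slot still tilted about 13° clockwise, and the eraser and vial look undisturbed. I fix the contiguity bug and measure from the saved frame.

```bash
sed -i 's/cv2.minAreaRect(Q\[:,:2\])/cv2.minAreaRect(np.ascontiguousarray(Q[:,:2]))/' look.py; python3 look.py wrist3
```

```text
[ 461.9 -269.7  228.9] [ 0.002  0.994 -0.114 -0.001] [-0.22  0.23 -0.22  0.01 -1.12  1.56] [ 0.1 -0.4 -0.9]
panel 14690 [ 504.  -331.8   89.5] z [88.3 90.6] [ 487.9 -330.3] [149.2 145.3] 77.7
disc 3408 [ 495.  -332.2   95.3] z [94.3 96.5] [ 484.3 -328.6] [82.9 90.7] 61.8
slot 4088 [ 482.5 -331.1   79.9] z [78.7 81.2] [ 482.5 -331.4] [82.6 39.4] 62.8
panel plane [-3.00000e-03  1.10000e-03  9.15904e+01]
top rect [ 504.5 -335.8] [190.9 180.7] 77.1
```

The panel is level with its top at z≈90. The slot centre is at about (483.5,-330.5,80) and 14° turned. I go above the slot's right end.

>>> play_rows(
  targets=[
    [[0, 0.01, 0.025, 0, 0, 0, 0], [0, 0.02, 0.05, 0, 0, 0, 0], [0, 0.03, 0.074, 0, 0, 0, 0], [0, 0.03, 0.074, 0.02, 0, 0, 0], [0, 0.03, 0.074, 0.05, 0, 0, 0], [0, 0.03, 0.074, 0.08, 0, 0, 0], [0, 0.03, 0.074, 0.1, 0, 0, 0], [0, 0.03, 0.074, 0.119, 0, 0, 0], [0, 0.03, 0.074, 0.119, 0, 0, 0], [0, 0.03, 0.074, 0.119, 0, 0, 0]],
  ],
)

```text
t: 6.25
eef_pos: [474.5, -349.2, 110.5]
tool_rot: [0.002, 0.994, -0.114, -0.001]
ft_force: [0.3, 0.6, -0.5]
gripper_width: 0.002
```

```bash
python3 look.py wrist4
```

```text
[ 474.5 -349.2  110.5] [ 0.002  0.994 -0.114 -0.001] [-0.36  0.44 -0.24  0.01 -0.89  1.7 ] [ 0.3  0.6 -0.5]
panel 29555 [ 519.2 -337.    89.5] z [88.5 90.5] [ 497.  -331.9] [149.6 127.6] 81.1
disc 9037 [ 503.7 -332.7   95.3] z [94.4 96.3] [ 489.3 -329.8] [79.6 91.3] 12.0
slot 7333 [ 482.9 -323.8   80. ] z [79.  81.5] [ 480.5 -329.4] [83.9 35.4] 62.9
panel plane [-3.30000e-03  1.10000e-03  9.17807e+01]
top rect [ 505.8 -335.8] [191.3 183.6] 77.1
```

View pics/wrist4.png

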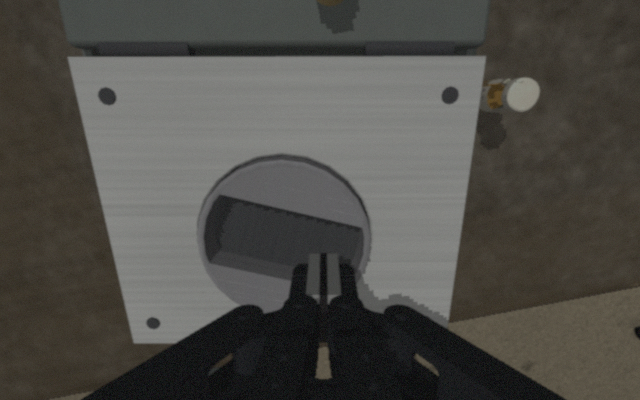

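The tips (323,255) stand over the slot's right part. I descend to z≈85.

>>> play_rows(
  targets=[
    [[0, 0, 0, 0.004, 0, 0, 0], [0, 0, 0, 0.008, 0, 0, 0], [0, 0, 0, 0.011, 0, 0, 0], [0, 0, 0, 0.014, 0, 0, 0], [0, 0, 0, 0.017, 0, 0, 0], [0, 0, 0, 0.02, 0, 0, 0], [0, 0, 0, 0.022, 0, 0, 0], [0, 0, 0, 0.024, 0, 0, 0], [0, 0, 0, 0.025, 0, 0, 0], [0, 0, 0, 0.025, 0, 0, 0]],
  ],
)

```text
t: 7.3
eef_pos: [474.9, -349.5, 86.1]
tool_rot: [0.003, 0.994, -0.113, -0.0]
ft_force: [0.7, -0.4, -0.0]
gripper_width: -0.003
```

>>> play_rows(
  targets=[
    [[0, -0.003, -0.001, 0.0005, 0, 0, 0], [0, -0.0064, -0.0023, 0.0005, 0, 0, 0], [0, -0.0088, -0.004, 0.0005, 0, 0, 0], [0, -0.011, -0.006, 0.0005, 0, 0, 0], [0, -0.013, -0.0082, 0.0005, 0, 0, 0], [0, -0.0144, -0.0106, 0.0005, 0, 0, 0], [0, -0.0156, -0.0133, 0.0005, 0, 0, 0], [0, -0.0164, -0.016, 0.0005, 0, 0, 0], [0, -0.0168, -0.0183, 0.0005, 0, 0, 0], [0, -0.017, -0.0205, 0.0005, 0, 0, 0]],
  ],
)

```text
t: 8.3
eef_pos: [467.9, -328.0, 88.1]
tool_rot: [0.005, 0.994, -0.112, 0.006]
ft_force: [5.9, -3.6, 5.3]
gripper_width: 0.005
```

```bash
python3 look.py wrist5
```

```text
[ 467.9 -328.    88.1] [ 0.005  0.994 -0.112  0.006] [-0.32  0.43 -0.32  0.01 -0.8   1.66] [ 5.9 -3.6  5.3]
panel 39397 [ 521.8 -339.8   89.5] z [88.5 90.5] [ 490.  -332.6] [149.9 140.3] 56.3
disc 12851 [ 491.7 -346.    95.3] z [94.4 96.4] [ 488.1 -331.9] [91.1 81.5] 77.8
slot 9953 [ 490.9 -328.5   79.9] z [79.  81.3] [ 482.1 -330.1] [83.6 38.3] 24.5
panel plane [-4.80000e-03  1.50000e-03  9.26513e+01]
top rect [ 498.2 -334.2] [191.8 167.7] 77.1
```

View pics/wrist5.png

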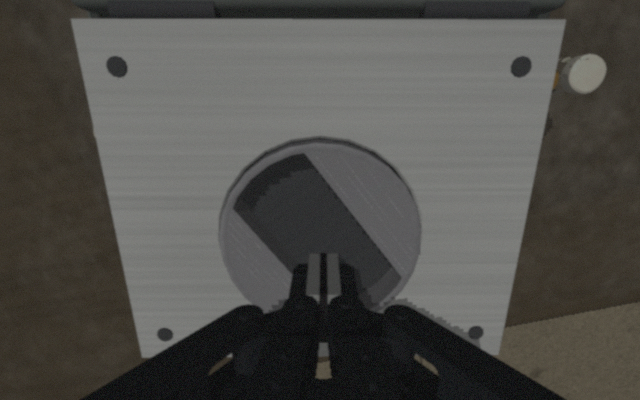

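Slot now at 24.5° in world, so about 52° turned with 37° left. The tip is against the left wall (about 290,270). I keep pushing left and forward.

>>> play_rows(
  targets=[
    [[0, 0, -0.002, 0.001, 0, 0, 0], [0, -0.0005, -0.004, 0.002, 0, 0, 0], [0, -0.001, -0.0055, 0.002, 0, 0, 0], [0, -0.0017, -0.007, 0.002, 0, 0, 0], [0, -0.0025, -0.0085, 0.002, 0, 0, 0], [0, -0.003, -0.01, 0.002, 0, 0, 0], [0, -0.0035, -0.011, 0.002, 0, 0, 0], [0, -0.004, -0.012, 0.002, 0, 0, 0], [0, -0.004, -0.013, 0.002, 0, 0, 0], [0, -0.004, -0.014, 0.002, 0, 0, 0]],
  ],
)

```text
t: 9.35
eef_pos: [474.5, -317.6, 89.5]
tool_rot: [0.009, 0.994, -0.111, 0.015]
ft_force: [10.0, -15.4, -2.4]
gripper_width: -0.001
```

```bash
python3 look.py wrist6
```

```text
[ 474.5 -317.6   89.5] [ 0.009  0.994 -0.111  0.015] [-0.3   0.42 -0.34  0.02 -0.78  1.64] [ 10.  -15.4  -2.4]
panel 37005 [ 521.8 -340.1   89.5] z [88.5 90.5] [ 491.2 -329.5] [139.4 149.8] 6.1
disc 11849 [ 491.  -351.9   95.3] z [94.4 96.3] [ 491.2 -332.5] [91.3 75.8] 76.5
slot 9375 [ 493.2 -335.1   79.9] z [78.9 81.1] [ 482.  -330.8] [40.2 81.6] 88.4
panel plane [-4.50000e-03  1.50000e-03  9.24934e+01]
top rect [ 500.5 -334.9] [192.  173.2] 77.2
```

The slot is at about -1.6° with 11° left, but the tip has slid toward the centre and tilted. I back off the wall, go to the front end, straighten and sink a little.

>>> play_rows(
  targets=[
    [[0, 0, 0.004, 0, 0.4, -0.9, 0], [0, 0, 0.008, 0, 0.8, -1.8, 0.2], [0, 0, 0.009, 0.002, 0.8, -1.8, 0.2], [0, -0.003, 0.009, 0.004, 0.8, -1.8, 0.2], [0, -0.006, 0.009, 0.004, 0.8, -1.8, 0.2], [0, -0.009, 0.009, 0.004, 0.8, -1.8, 0.2], [0, -0.011, 0.009, 0.004, 0.8, -1.8, 0.2], [0, -0.011, 0.008, 0.004, 0.8, -1.8, 0.2], [0, -0.011, 0.008, 0.004, 0.8, -1.8, 0.2], [0, -0.011, 0.008, 0.004, 0.8, -1.8, 0.2]],
  ],
)

```text
t: 10.4
eef_pos: [461.9, -323.1, 85.3]
tool_rot: [0.0, 0.994, -0.112, -0.001]
ft_force: [-0.8, -1.6, 0.1]
gripper_width: -0.002
```

>>> play_rows(
  targets=[
    [[0, 0, -0.002, 0, 0, 0, 0], [0, 0, -0.004, 0, 0, 0, 0], [0, -0.0003, -0.0055, 0, 0, 0, 0], [0, -0.0005, -0.007, 0, 0, 0, 0], [0, -0.0008, -0.008, 0, 0, 0, 0], [0, -0.001, -0.009, 0, 0, 0, 0], [0, -0.001, -0.01, 0, 0, 0, 0], [0, -0.001, -0.011, 0, 0, 0, 0], [0, -0.001, -0.012, 0, 0, 0, 0], [0, -0.001, -0.0125, 0, 0, 0, 0]],
  ],
)

```text
t: 11.4
eef_pos: [465.0, -316.8, 86.3]
tool_rot: [0.005, 0.994, -0.112, 0.002]
ft_force: [-2.4, -29.7, -6.6]
gripper_width: 0.004
```

```bash
python3 look.py wrist7
```

```text
[ 465.  -316.8   86.3] [ 0.005  0.994 -0.112  0.002] [-0.31  0.42 -0.34  0.01 -0.8   1.64] [ -2.4 -29.7  -6.6]
panel 42532 [ 521.4 -340.3   89.5] z [88.5 90.5] [ 490.9 -329.8] [140.1 149.8] 2.6
disc 14358 [ 488.6 -337.6   95.4] z [94.4 96.4] [ 487.2 -332.3] [91.3 83.7] 69.1
slot 10792 [ 492.3 -334.9   79.9] z [78.9 81.1] [ 482.7 -330.8] [40.2 81. ] 77.0
panel plane [-4.10000e-03  1.60000e-03  9.23598e+01]
top rect [ 495.6 -333.5] [192.3 161.9] 77.0
```

The slot is now at -13.0°, in line with the box's front axis, and the force has jumped to 30 N at the hard stop. I back off the wall and lift out.

>>> play_rows(
  targets=[
    [[0, 0, 0.004, 0, 0, 0, 0], [0, 0, 0.007, 0, 0, 0, 0], [0, 0, 0.007, -0.003, 0, 0, 0], [0, 0, 0.007, -0.015, 0, 0, 0], [0, 0, 0.007, -0.04, 0, 0, 0], [0, 0, 0.007, -0.07, 0, 0, 0], [0, 0, 0.007, -0.1, 0, 0, 0], [0, 0, 0.007, -0.13, 0, 0, 0], [0, 0, 0.007, -0.14, 0, 0, 0], [0, 0, 0.007, -0.14, 0, 0, 0]],
  ],
)

```text
t: 12.45
eef_pos: [464.1, -322.0, 228.8]
tool_rot: [0.005, 0.994, -0.111, 0.004]
ft_force: [0.2, -0.2, -0.5]
gripper_width: -0.002
```

```bash
python3 look.py wrist8; python3 - <<'E'
from cell import *
import cv2
p,d=snapshot("top");cv2.imwrite("pics/top8.png",p[...,::-1])
E
python3 -c "
import cv2,numpy as np
a=cv2.imread('pics/wrist8.png');b=cv2.imread('pics/top8.png')[120:320,280:520];b=cv2.resize(b,(480,400))
cv2.imwrite('pics/both8.png',cv2.resize(np.hstack([a,b]),(800,286)))"
```

```text
[ 464.1 -322.   228.8] [ 0.005  0.994 -0.111  0.004] [-0.32  0.28 -0.16  0.01 -1.12  1.66] [ 0.2 -0.2 -0.5]
panel 13999 [ 503.2 -332.1   89.5] z [88.4 90.7] [ 488.  -330.5] [149.5 145.3] 77.1
disc 3523 [ 483.6 -345.5   95.4] z [94.4 96.5] [ 484.7 -330.9] [90.6 75.8] 80.6
slot 3984 [ 484.5 -331.2   80. ] z [78.8 81.4] [ 482.7 -330.8] [39.9 82.9] 77.2
panel plane [-2.60000e-03  1.10000e-03  9.14031e+01]
top rect [ 512.5 -337.6] [191.  196.2] 77.1
```

View pics/both8.png

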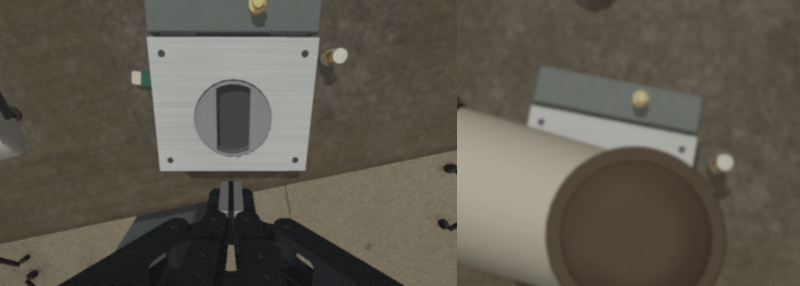

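The slot points to the front at (233,118) in the wrist view, parallel to the panel sides. The weight (258,5), vial (338,56) and eraser (141,78) all stand where they were, and the arm is clear.

```bash
python3 -c "
from cell import *
print(job_done())"
```

```text
the job is handed in; nothing more can be done
None
```

The panel is shut and the fastener is locked; I handed the job in at about 12.5 s on the robot's clock.

- **Shutting:** I pressed the panel down with closed fingertips until the force rose to about 12 N with the tips at z = 90 mm. The depth check showed it level, top at z ≈ 89.5 mm and the slot floor at 80 mm.
- **Locking:** I turned the fastener clockwise with the fingertips in the slot, from about 14° to the hard stop, where the push force jumped to about 30 N. After I lifted out, the slot lay within about 0.1° of the box's front direction.
- **One correction:** partway through the turn the tip slid along the slot wall toward the centre and tilted about 2°. I backed off, moved to the front end of the slot and finished the turn.
- **Last checks:** the panel is still level, the arm is about 13 cm clear of the panel, and the force reads about 0. The vial, weight and eraser look unmoved in the last pictures. I checked them by eye only, and the eraser only in the wrist view because the arm hid it from the top camera.

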